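# Lay the next crosswise layer of stave blanks on the drying stack

### The arm

A 6-joint arm with a two-finger parallel gripper is mounted at the origin on the work surface. World frame = base frame: x ahead of the robot, y to its left, z up, the work surface at z = 0. Lengths are in m, angles in rad, forces in N, time in s.
With the tool pointing down it reaches from about 0.3 to 1 m from the base axis. Payload 5.1 kg.
Tool frame: the origin (TCP) lies at the very end of the fingers, on their centre line; the grasp point (between the pads) lies 19 mm behind it; z points along the fingers, y is the direction in which the jaws open and shut (so a half turn about z gives the same grasp; the last joint's range is limited). The gripper opens to 95 mm and grips with 3 to 60 N. Pads are 20 mm wide; open, the fingers measure 119 mm over their backs; the gripper's body (75 mm by 180 mm) begins 59 mm behind the grasp point.
Start: joints at [-1.384, 0.124, 1.65, -0, 1.367, -0.083], TCP at [0.173, -0.626, 0.215] pointing down, gripper open.
Joint ranges: [-2.61, 2.61], [-1.02, 2.33], [0.03, 2.71], [-1.35, 4.49], [0.32, 2.68], [-2.91, 2.91]. Speed limits (rad/s): [2.57, 2.57, 3.14, 3.14, 3.14, 3.14].

### API

Orientations are given as a unit quaternion [w, x, y, z].
In Python, from workcell import ctrl gives the robot as it stands. The module is installed in compiled form; this text tells all that it offers. Calls block until the motion is done:
- ctrl.move_ptp(position, orientation): joint-space move of the TCP to a pose.
- ctrl.servo_line(position, orientation=None, rate=0.15, f_stop=None): straight line of the TCP; orientation=None keeps the orientation; rate is the mean speed in m/s. With f_stop (N) it stops when the force on the tool has changed by that much, and returns True; else False.
- ctrl.goto_joints(angles): joint-space move.
- ctrl.move_gripper(opening, f_grip=None): finger opening in m; f_grip is the grip in N (None keeps the last); returns when the fingers have stopped.
- ctrl.hold(seconds).
- ctrl.inverse_kinematics(position, orientation): joint angles nearest the present ones, or None.
- ctrl.snapshot(name): name is "side" or "top" or "wrist"; returns the picture (480x640x3 uint8, red, green, blue); there is no depth.
- ctrl.camera_model(name): a dict with "intrinsics" (3x3 intrinsics, pixels), "k1" (the pictures are not rectified: a ray, as slopes to the right and down, at radius r is drawn at 1 + k1 r^2 times it, then the intrinsics apply), "extrinsics" (4x4, takes a point from camera to world coordinates). Camera axes: x right, y up, looking along -z (the intrinsics and any distortion apply to the point x, -y, -z); pixel columns grow to the right and rows downward; lengths in m; the calibration is good to about 2 mm. A picture is of the moment at which its call begins: read the wrist's pose just before it. camera_model takes no time and is no camera call; for the wrist camera it gives the pose at the moment of the call.
A pose or a line that the arm cannot do raises ctrl.Unreachable and nothing moves.
- ctrl.hand_in(): hands the job in, once; it reports no verdict.
Trained networks look in the newest picture that a camera, given by its name, has taken for a name from the list of things; names that differ only in an ending like _2 or _b are one class to them, and where a whole thing is asked for, a point or a joint stands for the part that bears it (a point fixed in the world has none). Each returns a list of dicts, best first, with "p" (0 to 1); they miss things now and then, are a little off and sometimes report something else, mostly with a low value. They report only what shows in the picture. A call takes as long as a camera call.
- ctrl.spot_in(camera, query): "bbox" ([left, top, right, bottom] in pixels, round what is visible of it).
- ctrl.spot_point(camera, query): "pixel" ([row, column] in pixels: a listed point, or the origin of a listed thing).
Readings, each from a call of its own:
- ctrl.read_t(): time.
- ctrl.read_joint_positions(): joint angles.
- ctrl.read_qd(): joint speeds.
- ctrl.read_joint_torque(): joint torques, N m.
- ctrl.read_eef_pos(): TCP position.
- ctrl.read_eef_rot(): TCP orientation.
- ctrl.read_wrist_force(): force on the tool from outside, world axes, zero at the start.
- ctrl.read_torque(): the same for the moment, N m.
- ctrl.read_finger_gap(): finger opening in m.
Only numpy, scipy, OpenCV 4.12 (cv2) and the standard library are available. Lean on these libraries where they do the work, as an engineer would, in place of code of your own. Each camera call takes 0.05 s, during which the arm holds its last target.

### The job

Take the two pale stave blanks from the sloping rack and lay them flat on the drying stack as its third layer: crosswise to the layer now on top, one directly above each bottom-layer blank, with ends flush, so that the layers keep alternating. Set them down without dropping them and let go; leave the dark blank in the rack, and do not disturb the laid blanks or the other things on the bench.

Things in the scene. Friction and masses are not known exactly. Their poses are not given: they have to be found in the camera images.
- pale1_center (a point): first pale blank to be laid, lying flat on the sloping rack with its length running down the slope, one of three lanes 95 mm apart; its z axis leans 34 degrees from vertical, towards the rack's low edge. Own x points up the slope. 140 x 45 x 30 mm solid wooden stave blank (about 100 g, may be gripped firmly, own x along its length, y across its width, z through its thickness); this point is its centre, 15 mm up
- pale2_center (a point): second pale blank to be laid, lying flat on the sloping rack with its length running down the slope, one of three lanes 95 mm apart; its z axis leans 34 degrees from vertical, towards the rack's low edge. Own x points up the slope. 140 x 45 x 30 mm solid wooden stave blank (about 100 g, may be gripped firmly, own x along its length, y across its width, z through its thickness); this point is its centre, 15 mm up
- pale1: the first pale blank as a body; origin at the centre of its underside
- pale2: the second pale blank as a body; origin at the centre of its underside
- dark_center (a point): dark brown reject blank, to be left where it is, lying flat on the sloping rack with its length running down the slope, one of three lanes 95 mm apart; its z axis leans 34 degrees from vertical, towards the rack's low edge. Own x points up the slope. 140 x 45 x 30 mm solid wooden stave blank (about 100 g, may be gripped firmly, own x along its length, y across its width, z through its thickness); this point is its centre, 15 mm up
- rack: fixed sloping grey-painted rack 310 mm wide, about 200 mm deep, board inclined 34 degrees (0.6 rad), low edge towards the robot (its -x), where a ledge 14 mm proud of the board stops the blanks; the upper edge of the board is 143 mm above the table; origin on the table under its middle, x horizontally towards its high edge, y across the lanes. Free gap beside each blank about 40 to 60 mm
- skid: fixed drying skid, 190 x 190 mm, deck 30 mm above the table; origin on the table at its centre, z up; its x axis runs along the bottom layer's blanks, its y axis along the second layer's blanks. It carries two layers of pale blanks: bottom layer two blanks along x, second layer two blanks along y on top (top face 90 mm above the table)
- slot1 (a point): centre that a blank has when properly laid in the third layer at the skid's -y side: on skid, 47.5 mm from the middle, 105 mm above the table
- slot2 (a point): the same at the skid's +y side: 47.5 mm from the middle, 105 mm above the table; between the two laid blanks stays a 50 mm gap
- lower1_center (a point): bottom-layer blank at the skid's -y side, already laid, length along skid x: 140 x 45 x 30 mm solid wooden stave blank (about 100 g, may be gripped firmly, own x along its length, y across its width, z through its thickness); this point is its centre, 15 mm up
- lower2_center (a point): bottom-layer blank at the skid's +y side, already laid, length along skid x: 140 x 45 x 30 mm solid wooden stave blank (about 100 g, may be gripped firmly, own x along its length, y across its width, z through its thickness); this point is its centre, 15 mm up
- upper1_center (a point): second-layer blank at the skid's -x side, already laid, length along skid y: 140 x 45 x 30 mm solid wooden stave blank (about 100 g, may be gripped firmly, own x along its length, y across its width, z through its thickness); this point is its centre, 15 mm up
- upper2_center (a point): second-layer blank at the skid's +x side, already laid, length along skid y: 140 x 45 x 30 mm solid wooden stave blank (about 100 g, may be gripped firmly, own x along its length, y across its width, z through its thickness); this point is its centre, 15 mm up
- bucket: loose open wooden bucket, 156 mm across, 120 mm high; origin under its centre; bystander
- cup: blue ceramic mug, 74 mm across, 75 mm high; origin under its centre; bystander
- hoop: wooden hoop lying flat, 170 mm across, 12 mm high; origin under its centre; bystander
- mallet: wooden mallet lying down, 260 mm long; bystander
- plane: wooden hand plane, 150 x 50 mm, 75 mm high at its iron; origin under its centre; bystander
- offcuts: dark block 120 x 100 x 50 mm with two offcuts on it (70 mm high in all); origin under its centre; bystander

How it is judged:
At the end, for the whole second after the job is handed in: Both pale blanks lie at rest in the third layer, one in each of slots 1 and 2 (either way about): centre within 15 mm horizontally and 5 mm in height of the slot, length within 0.15 rad of the skid's x axis; the four laid blanks are within 12 mm of where they began, the dark blank within 30 mm (((horizontal distance between pale1_center and slot1 below 0.015 m and z of pale1_center in the frame of skid between 0.1 and 0.11 m and angle between the x axis of each of pale1_center, pale2_center and the x axis of skid, either way round below 0.15 rad and horizontal distance between pale2_center and slot2 below 0.015 m and z of pale2_center in the frame of skid between 0.1 and 0.11 m) or (horizontal distance between pale1_center and slot2 below 0.015 m and z of pale1_center in the frame of skid between 0.1 and 0.11 m and angle between the x axis of each of pale1_center, pale2_center and the x axis of skid, either way round below 0.15 rad and horizontal distance between pale2_center and slot1 below 0.015 m and z of pale2_center in the frame of skid between 0.1 and 0.11 m)) and linear speed of each of pale1, pale2 below 0.02 m/s and distance of each of lower1_center, lower2_center, upper1_center, upper2_center from where it was at the start of the episode below 0.012 m and distance of dark_center from where it was at the start of the episode below 0.03 m); the robot touches nothing.
It fails at once if a pale blank is let go more than 20 mm above its resting height over the stack ((horizontal distance between pale1_center and skid below 0.14 m and z of pale1_center in the frame of skid above 0.125 m and contact force between the fingers and pale1 below 0.02 N) or (horizontal distance between pale2_center and skid below 0.14 m and z of pale2_center in the frame of skid above 0.125 m and contact force between the fingers and pale2 below 0.02 N)).
It fails at once if the dark blank is taken from its lane (moved by more than 30 mm) (distance of dark_center from where it was at the start of the episode above 0.03 m).
It fails at once if a bystander on the table (bucket, cup, hoop, mallet, plane, offcut block) is moved by more than 30 mm (distance of any of bucket, cup, hoop, mallet, plane, offcuts from where it was at the start of the episode above 0.03 m).
It also fails if it takes over 56 s, if anything falls off the work surface, if the arm or the gripper's body presses on something with over 40 N, if the wrist force passes 120 N, or if a joint passes its speed limit or range.

## Working session

There is one attempt and no reset: what is moved stays moved. The work goes in short steps, each a Python script; the robot and the scene stay as the last script left them, time stands still between calls to the robot, and variables do not carry over. Pictures are saved under pics/ and viewed, and the job is handed in when it is done.

```bash
mkdir -p pics; cat > h.py <<'E'
import numpy as np, cv2
from workcell import ctrl
from scipy.spatial.transform import Rotation as R
def save(cam,fn):
    im=ctrl.snapshot(cam); cv2.imwrite('pics/'+fn,im[:,:,::-1]); return im
def ray(cam,px,m=None):  # px=(row,col)
    m=m or ctrl.camera_model(cam); K=np.array(m['intrinsics']);k=m['k1'];T=np.array(m['extrinsics'])
    d=np.array([(px[1]-K[0,2])/K[0,0],(px[0]-K[1,2])/K[1,1]]); u=d.copy()
    for _ in range(30): u=d/(1+k*(u@u))
    v=T[:3,:3]@np.array([u[0],-u[1],-1]); return T[:3,3],v/np.linalg.norm(v)
def onz(cam,px,z,m=None):
    o,v=ray(cam,px,m); return o+v*(z-o[2])/v[2]
def proj(cam,P,m=None):
    m=m or ctrl.camera_model(cam); K=np.array(m['intrinsics']);k=m['k1'];T=np.array(m['extrinsics'])
    P=np.atleast_2d(P); c=(P-T[:3,3])@T[:3,:3]; u=np.c_[c[:,0]/-c[:,2],-c[:,1]/-c[:,2]]
    u=u*(1+k*(u**2).sum(1))[:,None]; return np.c_[u[:,0]*K[0,0]+K[0,2],u[:,1]*K[1,1]+K[1,2]] # col,row
def tri(a,b):
    (o1,v1),(o2,v2)=a,b
    A=np.c_[v1,-v2]; s=np.linalg.lstsq(A,o2-o1,rcond=None)[0]
    p,q=o1+s[0]*v1,o2+s[1]*v2; return (p+q)/2,np.linalg.norm(p-q)
E
python3 - <<'E'
from h import *
for c in ['side','top','wrist']: save(c,c+'0.png')
for c in ['side','top']:
    print(c,np.round(np.array(ctrl.camera_model(c)['extrinsics'])[:3],2).tolist())
    for q in ['pale1_center','dark_center','rack','skid','slot1','slot2','lower1_center','upper1_center','upper2_center']:
        print(q,[(np.round(d['pixel']).tolist(),round(d['p'],2)) for d in ctrl.spot_point(c,q)])
print(ctrl.read_t())
E
```

```text
side [[-0.86, 0.29, -0.42, -0.09], [-0.52, -0.48, 0.71, 1.16], [0.01, 0.83, 0.56, 1.01]]
pale1_center [([292.0, 329.0], 0.92), ([227.0, 381.0], 0.6), ([201.0, 392.0], 0.44)]
dark_center [([331.0, 305.0], 0.61)]
rack [([324.0, 306.0], 0.95), ([227.0, 380.0], 0.45)]
skid [([237.0, 367.0], 0.81), ([283.0, 242.0], 0.75)]
slot1 []
slot2 []
lower1_center [([226.0, 382.0], 0.46), ([330.0, 303.0], 0.44)]
upper1_center [([229.0, 379.0], 0.78)]
upper2_center [([213.0, 364.0], 0.77)]
top [[0.01, 0.98, -0.18, 0.37], [-1.0, 0.01, 0.01, 0.01], [0.02, 0.18, 0.98, 1.48]]
pale1_center [([300.0, 241.0], 0.77)]
dark_center [([308.0, 164.0], 0.84), ([292.0, 393.0], 0.19)]
rack [([292.0, 210.0], 0.83), ([290.0, 418.0], 0.74)]
skid [([281.0, 397.0], 0.7)]
slot1 [([287.0, 424.0], 0.94), ([264.0, 387.0], 0.69)]
slot2 [([287.0, 424.0], 0.94), ([264.0, 387.0], 0.69)]
lower1_center [([291.0, 416.0], 0.82), ([290.0, 210.0], 0.39), ([299.0, 206.0], 0.23)]
upper1_center [([293.0, 391.0], 0.87)]
upper2_center [([262.0, 414.0], 0.88)]
1.05
```

View pics/top0.png

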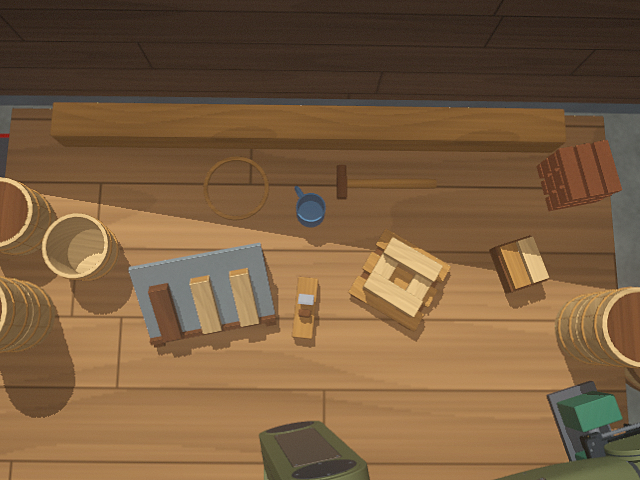

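View pics/side0.png

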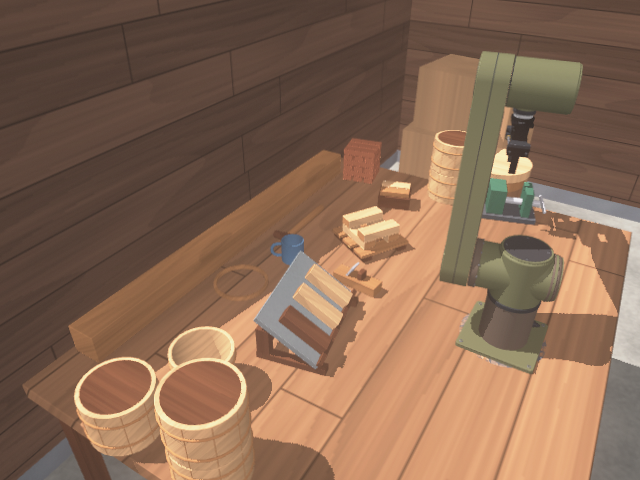

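View pics/wrist0.png

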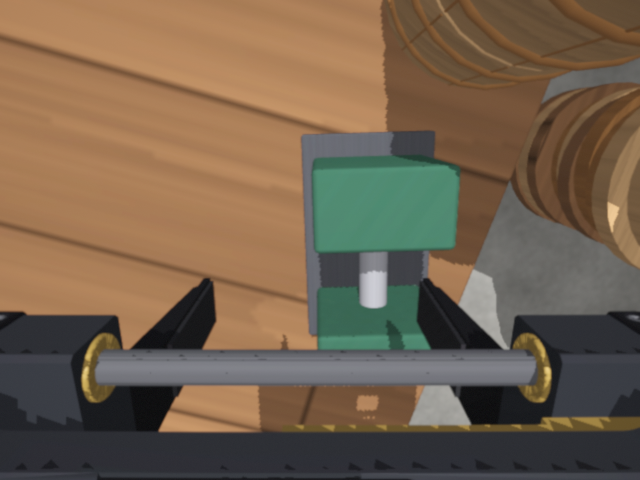

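The top view shows the rack with the dark blank at about column 165 and pale blanks at (203,303) and (242,297). The stack is near (405,278), with the hand plane at (305,305) between them. I'll take coarse positions from this, then look closer with the wrist camera.

```bash
python3 - <<'E'
from h import *
m=ctrl.camera_model('top')
for n,(c,r),z in [('pale_mid',(203,303),.09),('pale_r',(242,297),.09),('dark',(165,311),.09),('pale_r top end',(240,269),.14),('pale_r low end',(248,325),.06),('up1',(393,294),.09),('up2',(418,260),.09)]:
    print(n,np.round(onz('top',(r,c),z,m),3))
Tw=np.array(ctrl.camera_model('wrist')['extrinsics']); p=np.array(ctrl.read_eef_pos()); q=ctrl.read_eef_rot(); print(q)
Rt=R.from_quat(np.r_[q[1:],q[0]]).as_matrix()
print(np.round(Rt,3)); print('cam in tool',np.round(Rt.T@(Tw[:3,3]-p),3)); print(np.round(Rt.T@Tw[:3,:3],3)); print(ctrl.camera_model('wrist')['intrinsics'])
E
```

```text
pale_mid [0.455 0.248 0.09 ]
pale_r [0.47  0.156 0.09 ]
dark [0.435 0.337 0.09 ]
pale_r top end [0.531 0.157 0.14 ]
pale_r low end [0.405 0.143 0.06 ]
up1 [ 0.48  -0.204  0.09 ]
up2 [ 0.562 -0.266  0.09 ]
[-3.37847564e-05  9.90916862e-01  1.34475916e-01  1.19955614e-05]
[[ 0.964  0.267  0.   ]
 [ 0.267 -0.964  0.   ]
 [ 0.    -0.    -1.   ]]
cam in tool [ 0.079 -0.    -0.17 ]
[[ 0.001  0.96   0.28 ]
 [ 1.    -0.001 -0.   ]
 [ 0.     0.28  -0.96 ]]
[[395.94230611   0.         316.05421261]
 [  0.         395.94230611 240.33396867]
 [  0.           0.           1.        ]]
```

```bash
cat >> h.py <<'E'
def down(yaw):  # tool z down, tool x at heading yaw
    M=np.array([[np.cos(yaw),np.sin(yaw),0],[np.sin(yaw),-np.cos(yaw),0],[0,0,-1]])
    return q_of(M)
def q_of(M):
    q=R.from_matrix(M).as_quat(); return [q[3],q[0],q[1],q[2]]
E
python3 - <<'E'
from h import *
import pickle
ms={}
for n,c,yaw in [('stack',(.52,-.235),-.65),('rack',(.462,.2),.16)]:
    x=np.array([np.cos(yaw),np.sin(yaw)]); p=np.array(c)-0.09*x
    ctrl.move_ptp([p[0],p[1],.34],down(yaw)); ctrl.hold(.2)
    ms[n]=ctrl.camera_model('wrist'); save('wrist','w_'+n+'.png')
    for q in ['pale1_center','dark_center'] if n=='rack' else ['upper1_center','slot1']:
        print(q,[(np.round(d['pixel']).tolist(),round(d['p'],2)) for d in ctrl.spot_point('wrist',q)])
pickle.dump(ms,open('ms.pkl','wb')); print(ctrl.read_t())
E
```

```text
upper1_center [([162.0, 313.0], 0.57)]
slot1 []
pale1_center [([116.0, 362.0], 0.59)]
dark_center [([125.0, 180.0], 0.71)]
5.1
```

```bash
ls pics
```

```text
side0.png
top0.png
w_rack.png
w_stack.png
wrist0.png
```

View pics/w_stack.png

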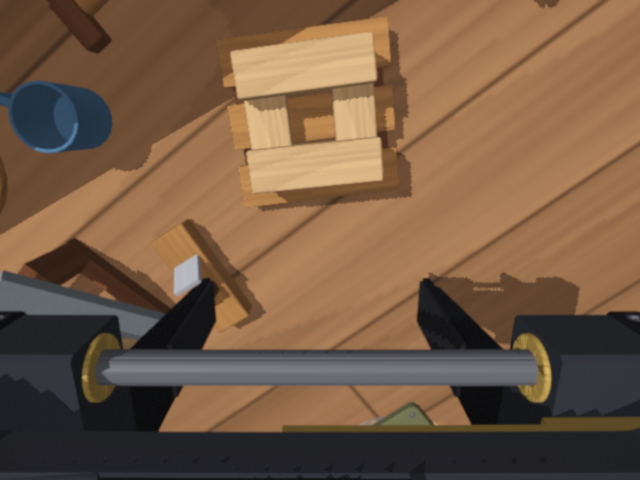

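View pics/w_rack.png

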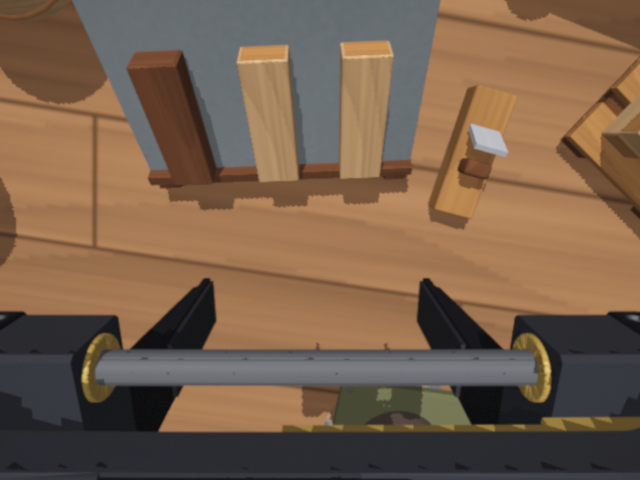

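Stack view: the upper blanks' top faces are centred near (305,65) and (315,165) (col,row). Rack view: dark at (173,118), pale at (270,113) and (365,110). I'll zoom in to pick corners.

```bash
python3 - <<'E'
import cv2
a=cv2.imread('pics/w_stack.png')[10:210,210:410]; cv2.imwrite('pics/zs.png',cv2.resize(a,None,fx=3,fy=3,interpolation=cv2.INTER_CUBIC))
a=cv2.imread('pics/w_rack.png')[30:195,120:420]; cv2.imwrite('pics/zr.png',cv2.resize(a,(780,429),interpolation=cv2.INTER_CUBIC))
E
```

```text
(no output)
```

View pics/zs.png

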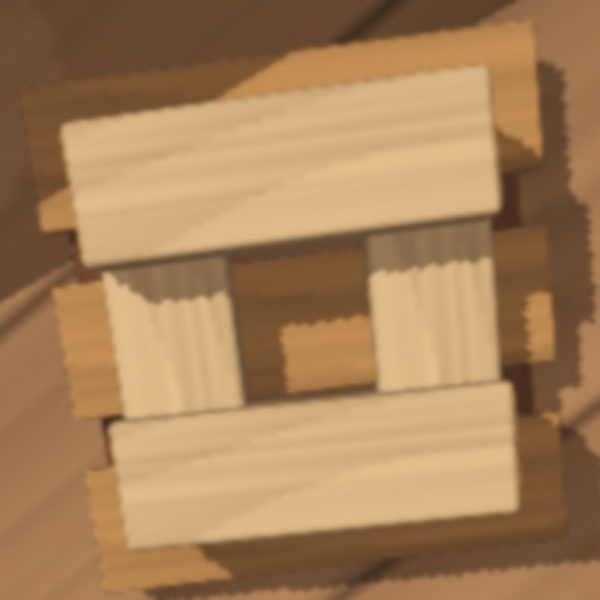

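View pics/zr.png

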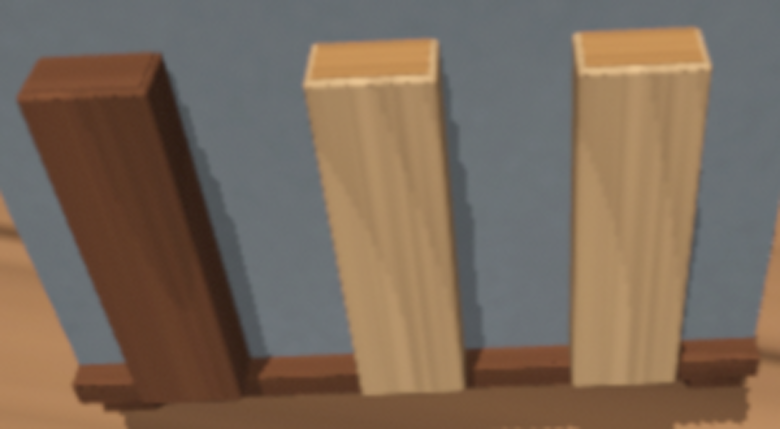

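```bash
cat > fit.py <<'E'
from h import *
import pickle
from scipy.optimize import least_squares
ms=pickle.load(open('ms.pkl','rb'))
L,W,H=.14,.045,.03
def rotm(yaw,tilt): # x up the slope
    return (R.from_euler('z',yaw)*R.from_euler('y',-tilt)).as_matrix()
loc={'UL':(L/2,W/2,H/2),'UR':(L/2,-W/2,H/2),'LR':(-L/2,-W/2,H/2),'LL':(-L/2,W/2,H/2),'BL':(L/2,W/2,-H/2),'BR':(L/2,-W/2,-H/2)}
zr=lambda p:(p[0]/2.6+120-.3,p[1]/2.6+30-.3)
zs=lambda p:(p[0]/3+210-.33,p[1]/3+10-.33)
if __name__=='__main__':
    B={'A':dict(UL=(306,83),UR=(436,80),LR=(464,390),LL=(361,393),BL=(314,45),BR=(438,40)),
       'B':dict(UL=(578,70),UR=(710,67),LR=(678,383),LL=(573,385),BL=(574,34),BR=(699,29)),
       'D':dict(UL=(22,98),UR=(149,95),LR=(240,398),LL=(138,401))}
    for n,d in B.items():
        P=np.array([loc[k] for k in d]); px=np.array([zr(v) for v in d.values()])
        for free in (0,1):
            f=lambda s:(proj('wrist',s[:3]+P@rotm(s[3],.6+(s[4] if free else 0)).T,ms['rack'])-px).ravel()
            s=least_squares(f,[.46,.2,.08,.16,0]).x
            print(n,np.round(s,4),'rms',np.sqrt((f(s)**2).mean()).round(2))
    # stack, top faces at z=.09
    c={'u1':[(110,422),(511,382),(518,511),(128,548)],'u2':[(62,126),(487,66),(500,213),(87,265)]}
    for n,d in c.items():
        Q=np.array([onz('wrist',zs(p)[::-1],.09,ms['stack']) for p in d])[:,:2]
        e=(Q[1]+Q[2]-Q[0]-Q[3])/2; w=(Q[0]+Q[1]-Q[2]-Q[3])/2
        print(n,Q.mean(0).round(4),'len',np.linalg.norm(e).round(4),'wid',np.linalg.norm(w).round(4),'x-yaw',np.arctan2(e[0],-e[1]).round(4))
    # skid deck corners z=.03? 
    ds=[(22,92),(533,22),(563,535),(104,590)]
    Q=np.array([onz('wrist',zs(p)[::-1],.03,ms['stack']) for p in ds])[:,:2]; print('deck',Q.mean(0).round(4),[np.linalg.norm(Q[i]-Q[i-1]).round(3) for i in range(4)])
    e=Q[1]+Q[2]-Q[0]-Q[3];w=Q[0]+Q[1]-Q[2]-Q[3];print('yaw',np.arctan2(e[0],-e[1]),np.arctan2(w[1],w[0]))
    m=ctrl.camera_model('top')
    print('rack upper corners',[onz('top',p,.143,m).round(3) for p in ((268,130),(244,261))])
E
python3 fit.py
```

```text
A [0.449  0.2438 0.078  0.1925 0.    ] rms 0.34
A [ 0.4489  0.244   0.0758  0.1938 -0.0126] rms 0.28
B [0.4673 0.152  0.0797 0.2023 0.    ] rms 0.6
B [ 0.4674  0.1515  0.0757  0.1997 -0.0248] rms 0.46
D [0.4293 0.3416 0.075  0.1778 0.    ] rms 0.36
D [ 0.429   0.3427  0.0717  0.183  -0.0136] rms 0.31
u1 [ 0.4793 -0.2032] len 0.1386 wid 0.0441 x-yaw -0.5541
u2 [ 0.5624 -0.2528] len 0.138 wid 0.0437 x-yaw -0.5275
deck [ 0.5206 -0.2292] [np.float64(0.187), np.float64(0.188), np.float64(0.188), np.float64(0.188)]
yaw -0.5282681044457839 -0.5370842498175914
rack upper corners [array([0.53 , 0.41 , 0.143]), array([0.589, 0.11 , 0.143])]
```

```bash
python3 - <<'E'
from h import *
from fit import *
im=save('top','top1.png'); m=ctrl.camera_model('top')
big=cv2.resize(im[220:360,120:300][:,:,::-1],None,fx=4,fy=4,interpolation=cv2.INTER_CUBIC)
for c,z,col in [((.449,.244),.077,(0,0,255)),((.4673,.152),.077,(0,0,255)),((.4292,.342),.077,(0,0,255))]:
    P=np.array([*c,z])+np.array([loc[k] for k in ('UL','UR','LR','LL')])@rotm(.195,.6).T
    p=(proj('top',P,m)-[120,220]+.4)*4; cv2.polylines(big,[p.astype(int)],True,col,1)
cv2.imwrite('pics/zt.png',big)
yaw=.195
for c in [(.449,.244,.077),(.4673,.152,.077)]:
    Rb=rotm(yaw,.6); M=np.c_[Rb[:,0],-Rb[:,1],-Rb[:,2]]
    for d in (-.010,.12):
        p=np.array(c)+Rb[:,2]*d; print(ctrl.inverse_kinematics(p,q_of(M)))
for s in (-1,1):
    x=np.array([np.cos(-.535),np.sin(-.535)]);y=np.array([-x[1],x[0]]); p=np.array([.5207,-.2286])+s*.0475*y
    for z in (.095,.25): print(s,ctrl.inverse_kinematics([*p,z],down(-.535)))
E
```

```text
[ 0.48078963 -0.34959623  2.43437794 -0.33836631  0.50012922  2.10822412]
[ 0.55213198 -0.74424715  2.47382877 -0.26363544  0.85944024  2.04396731]
[ 0.21011275 -0.443286    2.49650135 -0.01818331  0.48849903  1.59932667]
[ 0.21444348 -0.89007133  2.54002123 -0.01410745  0.89177947  1.5957046 ]
-1 [-5.92283100e-01  4.30039696e-02  1.94650777e+00 -4.44089210e-16
  1.15208092e+00  1.51351323e+00]
-1 [-5.92283100e-01 -8.38968792e-02  1.80185748e+00 -4.44089210e-16
  1.42363206e+00  1.51351323e+00]
1 [-4.24921772e-01  6.77541144e-02  1.92061641e+00 -4.44089210e-16
  1.15322212e+00  1.68087456e+00]
1 [-4.24921772e-01 -5.79889751e-02  1.77733383e+00 -4.44089210e-16
  1.42224780e+00  1.68087456e+00]
```

View pics/zt.png

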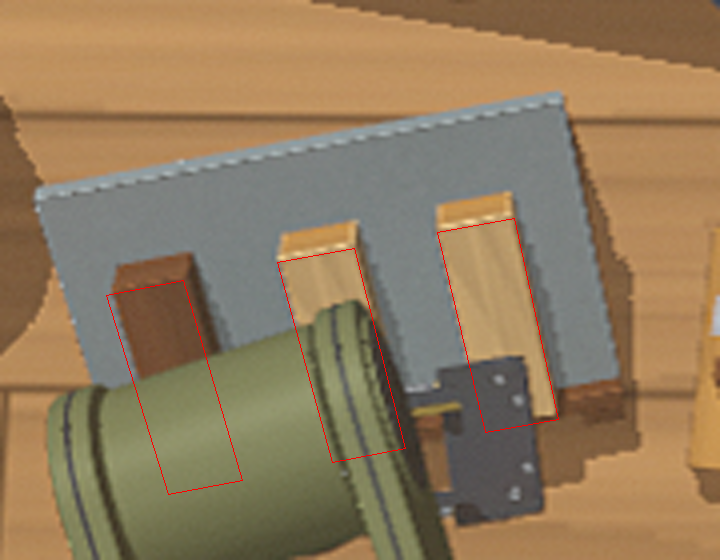

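```bash
python3 - <<'E'
from fit import *
m=ctrl.camera_model('side'); im=cv2.imread('pics/side0.png')
big=cv2.resize(im[240:380,240:380],None,fx=4,fy=4,interpolation=cv2.INTER_CUBIC)
for c in [(.449,.244,.077),(.4673,.152,.077),(.4292,.342,.077)]:
    P=np.array(c)+np.array([loc[k] for k in ('UL','UR','LR','LL')])@rotm(.195,.6).T
    cv2.polylines(big,[((proj('side',P,m)-240+.4)*4).astype(int)],True,(0,0,255),1)
cv2.imwrite('pics/zside.png',big)
E
```

```text
(no output)
```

View pics/zside.png

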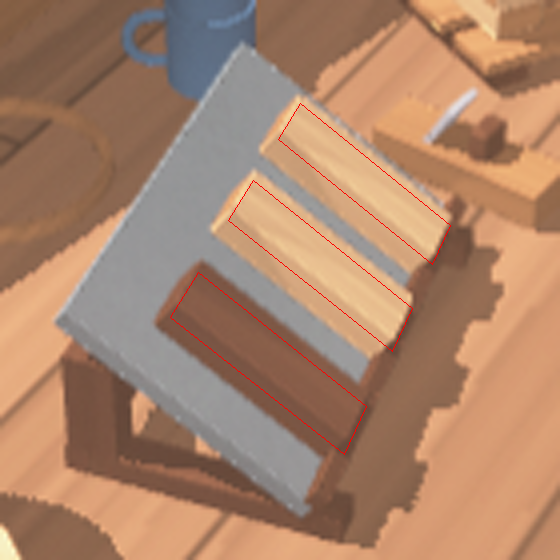

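Projections agree within about a pixel in the top and side cameras. Next I'll pick the right-hand pale blank (B).

```bash
cat >> h.py <<'E'
def pick(c,yaw=.195,d=-.009):
    Rb=(R.from_euler('z',yaw)*R.from_euler('y',-.6)).as_matrix(); M=np.c_[Rb[:,0],-Rb[:,1],-Rb[:,2]]; q=q_of(M); c=np.array(c)
    ctrl.move_gripper(.07)
    ctrl.move_ptp(c+Rb[:,2]*.09,q)
    hit=ctrl.servo_line(c+Rb[:,2]*d,q,rate=.08,f_stop=8)
    print('hit',hit,'depth',((np.array(ctrl.read_eef_pos())-c)@Rb[:,2]).round(4))
    ctrl.move_gripper(.0,f_grip=30); print('gap',ctrl.read_finger_gap(),'F',np.round(ctrl.read_wrist_force(),1),ctrl.read_t())
    return Rb,q
E
python3 - <<'E'
from h import *
pick([.4673,.152,.0775]); save('wrist','w_g1.png'); save('side','s_g1.png')
E
```

```text
hit True depth -0.0073
gap 0.044743580747373675 F [-2.9  2.2  5.4] 8.3167
```

View pics/w_g1.png

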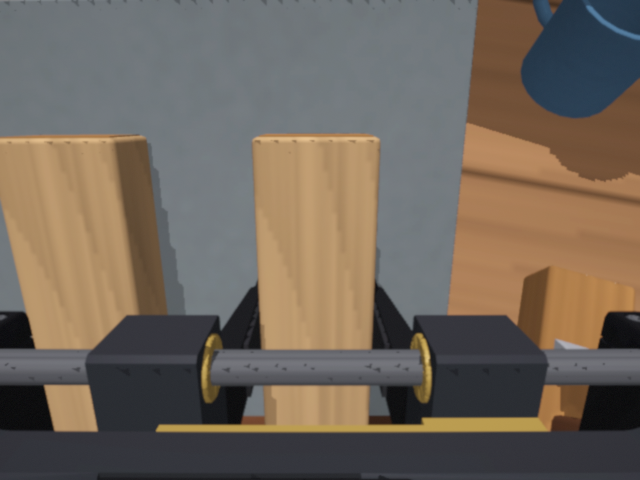

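View pics/s_g1.png

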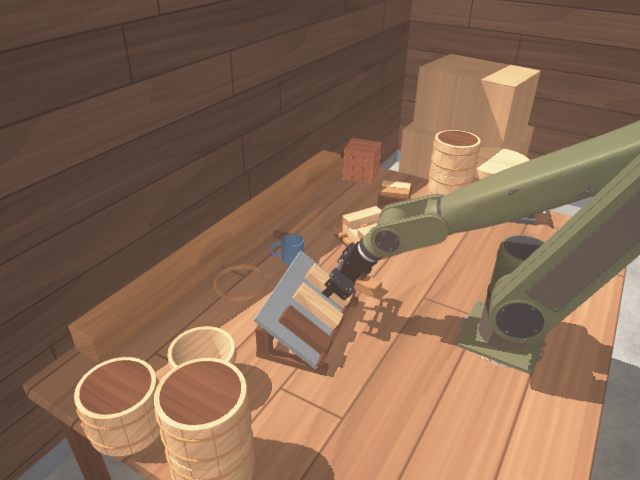

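Grasp gap is 44.7 mm, which is right. The wrist image (end edge at columns 254–379, row 138) puts the blank's underside about 7 mm beyond the TCP and its centre about 4 mm up-slope. Now I'll lift it and check.

```bash
cat >> h.py <<'E'
def lift(yaw=.195):
    Rb=(R.from_euler('z',yaw)*R.from_euler('y',-.6)).as_matrix()
    p=np.array(ctrl.read_eef_pos()); p=p+Rb[:,2]*.04; ctrl.servo_line(p,rate=.08)
    p=p+[-.03,0,.13]; ctrl.servo_line(p,rate=.15)
    print('gap',ctrl.read_finger_gap(),'F',np.round(ctrl.read_wrist_force(),1))
SK=np.array([.5207,-.2286]);SY=-.535
def slot(s):
    x=np.array([np.cos(SY),np.sin(SY)]);y=np.array([-x[1],x[0]]); return SK+s*.0475*y,x,y
E
python3 - <<'E'
from h import *
lift()
p,x,y=slot(-1); p=p-.004*x
ctrl.move_ptp([*p,.22],down(SY)); ctrl.hold(.3); print('F',np.round(ctrl.read_wrist_force(),1),ctrl.read_finger_gap(),ctrl.read_t())
save('wrist','w_h1.png'); save('top','t_h1.png')
E
```

```text
gap 0.04509449925860059 F [-0.9  0.  -2. ]
F [ 0.4  0.2 -0.1] 0.04500375562542966 11.975
```

View pics/w_h1.png

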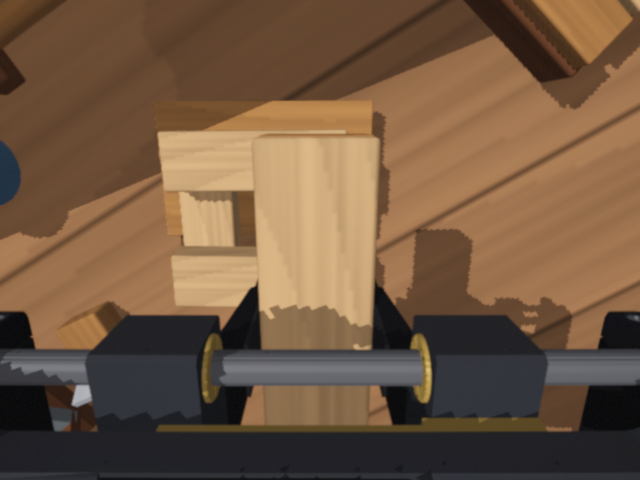

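View pics/t_h1.png

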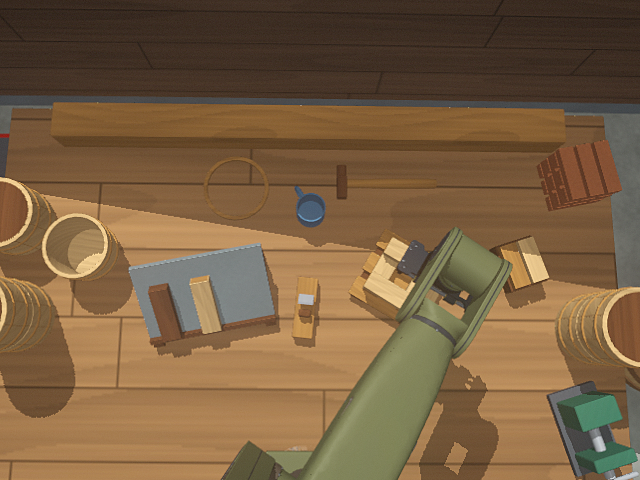

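The blank is held square with its end edge unchanged (row 137), and it is parallel to the stack. Next: lower slowly until contact.

```bash
cat >> h.py <<'E'
def place(p,fn):
    ctrl.servo_line([*p,.108],rate=.1); ctrl.hold(.2)
    hit=ctrl.servo_line([*p,.0925],rate=.02,f_stop=3)
    print('hit',hit,np.round(ctrl.read_eef_pos(),4),'F',np.round(ctrl.read_wrist_force(),1))
    save('wrist',fn)
    ctrl.move_gripper(.062); ctrl.hold(.2)
    e=ctrl.read_eef_pos(); ctrl.servo_line([e[0],e[1],.24],rate=.12); print(ctrl.read_t())
E
python3 - <<'E'
from h import *
p,x,y=slot(-1); place(p-.004*x,'w_p1.png')
yaw=SY; q=SK-.09*x
ctrl.move_ptp([*q,.34],down(SY)); ctrl.hold(.2)
import pickle; pickle.dump(ctrl.camera_model('wrist'),open('m2.pkl','wb')); im=save('wrist','w_a1.png')
cv2.imwrite('pics/za1.png',cv2.resize(im[0:220,200:430,::-1],None,fx=2.6,fy=2.6,interpolation=cv2.INTER_CUBIC)); print(ctrl.read_t())
E
```

```text
hit False [ 0.4932 -0.2675  0.0926] F [ 0.2 -0.1 -0.3]
16.6583
17.525
```

View pics/za1.png

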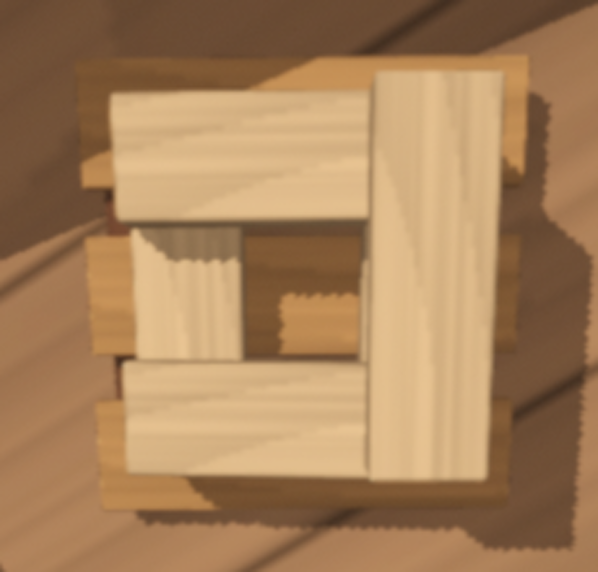

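Blank laid square on the -y side. I'll measure its position and redo the fit on the upper layer from this view.

```bash
python3 - <<'E'
from h import *
import pickle; m=pickle.load(open('m2.pkl','rb'))
def go(n,pts,z):
    Q=np.array([onz('wrist',(p[1]/2.6-.3,p[0]/2.6+200-.3),z,m) for p in pts])[:,:2]
    X=np.array([np.cos(SY),np.sin(SY)]);Y=np.array([-X[1],X[0]]); d=Q-SK
    print(n,'ctr in skid',(d.mean(0)@np.c_[X,Y]).round(4)); print((d@np.c_[X,Y]).round(4).tolist())
go('new',[(374,71),(502,71),(488,480),(369,480)],.12)
go('deck',[(77,58),(529,55),(507,507),(103,511)],.03)
go('u2',[(111,93),(368,91),(368,219),(117,219)],.09)
go('u1',[(124,361),(365,362),(366,474),(127,474)],.09)
E
```

```text
new ctr in skid [ 0.0014 -0.0472]
[[0.0708, -0.0247], [0.0709, -0.0681], [-0.068, -0.0703], [-0.068, -0.0255]]
deck ctr in skid [ 0.0001 -0.0011]
[[0.0947, 0.0935], [0.0958, -0.0947], [-0.094, -0.096], [-0.0959, 0.0929]]
u2 ctr in skid [0.0483 0.0224]
[[0.0699, 0.0698], [0.0705, -0.0245], [0.0265, -0.0253], [0.0265, 0.0698]]
u1 ctr in skid [-0.048   0.0222]
[[-0.0257, 0.0696], [-0.0261, -0.025], [-0.0701, -0.0262], [-0.07, 0.0706]]
```

The first blank is within 2 mm of slot1 and the upper layer has not moved. Now the second pale blank.

```bash
python3 - <<'E'
from h import *
pick([.449,.244,.0775],d=-.0075); save('wrist','w_g2.png')
lift()
p,x,y=slot(1)
ctrl.move_ptp([*p,.22],down(SY)); ctrl.hold(.3); print('F',np.round(ctrl.read_wrist_force(),1),ctrl.read_finger_gap(),ctrl.read_t())
save('wrist','w_h2.png')
E
```

```text
hit True depth -0.0071
gap 0.04471106220046671 F [-4.   3.2  5.6] 21.3333
gap 0.04472900902754902 F [ 0.7  0.4 -1.2]
F [-0.8  0.3 -0.8] 0.04525212540659363 25.0417
```

View pics/w_h2.png

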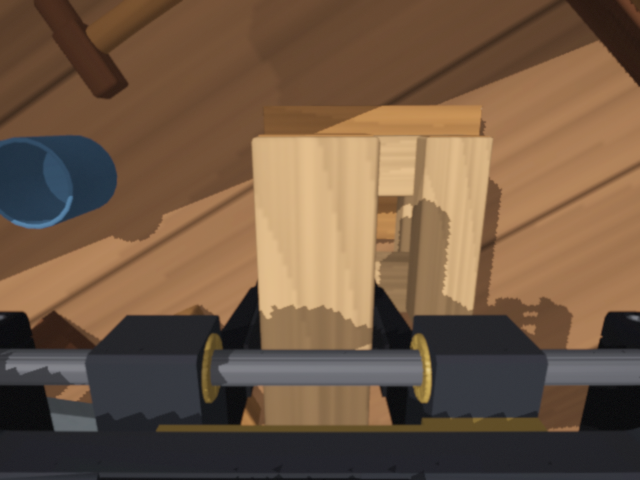

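The blank is held square (columns 254–379, row 138). Next: lower to contact, allowing a slightly deeper stroke.

```bash
sed -i 's/\.0925\]/.0895]/' h.py; python3 - <<'E'
from h import *
import pickle
p,x,y=slot(1); place(p-.0047*x,'w_p2.png')
q=SK-.09*x
ctrl.move_ptp([*q,.34],down(SY)); ctrl.hold(.2)
pickle.dump(ctrl.camera_model('wrist'),open('m3.pkl','wb')); im=save('wrist','w_a2.png')
cv2.imwrite('pics/za2.png',cv2.resize(im[0:220,200:430,::-1],None,fx=2.6,fy=2.6,interpolation=cv2.INTER_CUBIC))
save('side','s_end.png')
E
```

```text
hit True [ 0.5407 -0.1853  0.0903] F [0.5 0.  3.9]
29.6
```

View pics/za2.png

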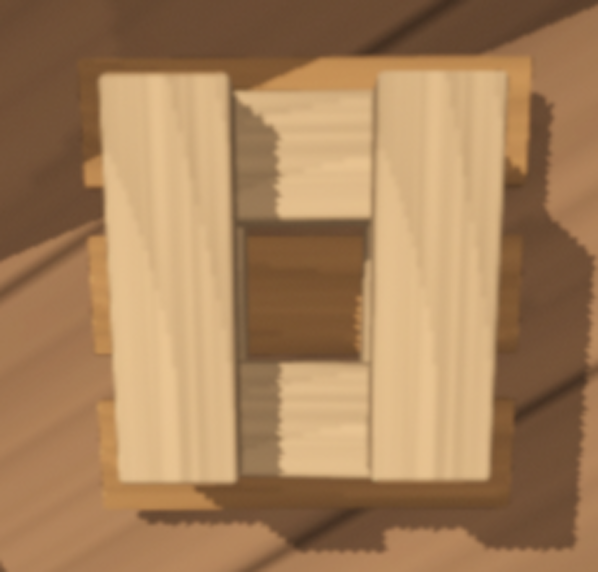

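View pics/s_end.png

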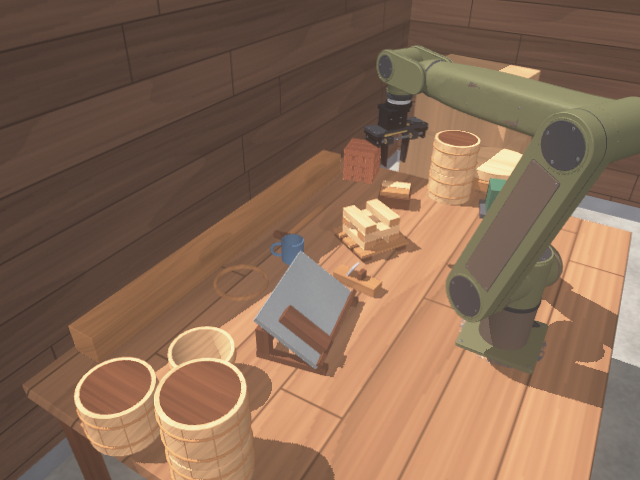

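Both blanks lie parallel and flush in the third layer. The dark blank is still in the rack and the other items look unmoved. One last numeric check, then hand in.

```bash
python3 - <<'E'
from h import *
import pickle; m=pickle.load(open('m3.pkl','rb'))
X=np.array([np.cos(SY),np.sin(SY)]);Y=np.array([-X[1],X[0]])
for n,pts in (('s1',[(377,71),(506,71),(490,480),(371,480)]),('s2',[(100,75),(228,73),(237,482),(118,483)])):
    Q=np.array([onz('wrist',(p[1]/2.6-.3,p[0]/2.6+200-.3),.12,m) for p in pts])[:,:2]-SK
    print(n,(Q.mean(0)@np.c_[X,Y]).round(4))
ctrl.hold(.3); print(ctrl.read_t()); ctrl.hand_in()
E
```

```text
s1 [ 0.0014 -0.0471]
s2 [0.0004 0.0475]
30.8167
the job is handed in; nothing more can be done
```

I laid both pale blanks as the third layer, one in each slot and along the skid's x axis, and handed the job in at about 31 s of the 56 s.

- **Position:** in the last wrist picture the blanks measured about 1.5 mm and 0.5 mm from slot1 and slot2. Both looked parallel to the skid's x axis with ends flush. I didn't measure their height separately.
- **Surroundings:** the upper-layer blanks measured in place after the first placement and looked unmoved after the second. In the final side view the dark blank was still in its lane and the other things on the bench looked unmoved. I didn't measure these after the second placement.
- **Force stops that disagreed:**
  - On both rack approaches the 8 N stop tripped 0.4–1.7 mm before the set depth. Both grasps were still good, with a 45 mm gap.
  - Lowering the first blank showed no contact force before I let go. It may have settled the last few millimetres (about 2 mm, judging by where the second one made contact), well under the 20 mm limit. The second blank made clear contact, at about 4 N, before release.

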